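# Restock the candle drawer

## Task

Fresh candles have come for the little chest's drawer. First stand the jar candle and the ceramic bird, which block the drawer, upright on the rectangular cork mat while the drawer is still shut; then pull the drawer well open, throw every spent tea-light cup lying in it into the waste basket, put every fresh candle into the drawer and push it fully shut, with the jar and the bird still upright on the mat. Leave the key fob, hand-cream bottle and matchbox where they are.

Things in the scene. Friction and masses are not known exactly. Their poses are not given: they have to be found in the camera images.
- chest_drawer0 (a joint): How far the drawer is pulled out of the chest, m: 0 shut, 0.165 at its stop; starts at 0 to 0.012. It slides towards the chest's front (-x), takes 1 to 2 N and stays where it is left; it would push along or knock over what stands before it. All spent cups can be reached from above once it is 150 mm out.
- chest: Small light-wood table-top chest, 240 deep (x) by 280 wide (y) by 90 mm high, with one drawer in its front (-x) face. Origin: centre of its underside; front face 120 mm from it towards -x. Fixed to the table. Three books lie on its rear half, from x = 2 mm backwards, up to 146 mm above the table.
- knob (a point): Centre of the round head of the drawer's white ceramic knob (28 mm diameter, 16 mm thick along x), 52 mm above the table; moves with the drawer. The head stands 27 to 43 mm in front of the drawer's face, on a 12 mm neck. It can be pinched from above with the fingers on its two y sides.
- drawer_floor (a point): Centre of the drawer's inner floor, moving with it; axes as the chest's (x to the back, y left seen from the robot, z up); 22 mm above the table. Inner front wall at x = -98 mm, sides at y = +-119 mm; side walls 6 mm thick, 46 mm above the floor; front panel 15 mm thick, 56 mm above it. With the drawer out 150 mm the chest's top covers what is beyond x = 30 mm.
- cork_mat: Rectangular cork mat lying on the table, 150 (x) by 200 (y) by 3 mm, fixed; origin: centre of its underside.
- basket: Square dark woven-look waste basket, open at the top, 150 by 150 mm outside, 110 mm high, walls and floor 6 mm; fixed; origin: centre of its underside.
- slate: Round dark slate on the table, 170 mm diameter, 3 mm thick, fixed, on which the fresh candles stand at the start; origin: centre of its underside.
- jar: Squat clear glass jar with a white candle in it: 60 mm diameter, body 60 mm high, then a 62 mm lid 7 mm thick with a small ball on top, 79 mm in all, about 0.3 kg. Stands in front of the drawer at the start. Origin: centre of its underside, z up.
- bird: Dark red ceramic bird on a round wooden foot (52 mm diameter, 10 mm high), 63 mm high in all; its body is 46 mm wide (y) at 26 mm above the underside; head to its -x, tail reaching 51 mm to its +x; about 0.12 kg. Stands in front of the drawer at the start; pinch its body across its y axis, 28 mm above the underside. Origin: centre of its underside, z up.
- cup0: Spent tea light: low aluminium cup with sooty top, 38 mm diameter, 17 mm high, 15 g. Lies in the drawer at the start, out of sight until it is opened; one to three of the three are present. Origin: centre of its underside, z up.
- cup1: Spent tea light: low aluminium cup with sooty top, 38 mm diameter, 17 mm high, 15 g. Lies in the drawer at the start, out of sight until it is opened; one to three of the three are present. Origin: centre of its underside, z up.
- cup2: Spent tea light: low aluminium cup with sooty top, 38 mm diameter, 17 mm high, 15 g. Lies in the drawer at the start, out of sight until it is opened; one to three of the three are present. Origin: centre of its underside, z up.
- candle0: Fresh cream-white votive candle, a solid cylinder 44 mm diameter, 34 mm high with a bit of white wick, 50 g. Stands on the round slate at the start; two or three of the three are present. Origin: centre of its underside, z along its axis.
- candle1: Fresh cream-white votive candle, a solid cylinder 44 mm diameter, 34 mm high with a bit of white wick, 50 g. Stands on the round slate at the start; two or three of the three are present. Origin: centre of its underside, z along its axis.
- candle2: Fresh cream-white votive candle, a solid cylinder 44 mm diameter, 34 mm high with a bit of white wick, 50 g. Stands on the round slate at the start; two or three of the three are present. Origin: centre of its underside, z along its axis.
- keyfob: Black key fob, 50 by 30 by 12 mm, lying in the white dish (140 mm plate, 18 mm high). Leave it alone. Origin: centre of its underside.
- lotion: White plastic bottle, 36 mm diameter, 105 mm high, standing on the table beside the chest. Leave it alone. Origin: centre of its underside.
- matchbox: Cardboard matchbox, 36 by 55 by 16 mm, lying on the table by itself. Leave it alone. Origin: centre of its underside.
Mind the look-alikes: they are no part of the job. There is more than one size of the cork_mat; the one meant has the size given above. Of the things shaped like the jar, the clear one is meant.

How it is judged:
By the outcome, as a careful person would: the job done as asked, in the order asked, and still so for the second after the job is handed in, with the robot touching nothing.
Of cup0, cup1, cup2 only 1 to 3 are there at a start; the rules pass over those that are not, and their reading is None.
Of candle0, candle1, candle2 only 2 to 3 are there at a start; the rules pass over those that are not, and their reading is None.
At some moment in a run one of jar, candle0, candle1, candle2 may be knocked a few centimetres aside while the robot is not near it.
Once in a run the grip may slacken for a moment while it holds something.
It also fails if it takes over 210 s, if anything falls off the work surface, if the arm or the gripper's body presses on something with over 40 N, if the wrist force passes 120 N, or if a joint passes its speed limit or range.

## Robot

A 7-joint arm with a two-finger parallel gripper is mounted at the origin on the work surface. World frame = base frame: x ahead of the robot, y to its left, z up, the work surface at z = 0. Lengths are in m, angles in rad, forces in N, time in s.
With the tool pointing down it reaches from about 0.4 to 0.875 m from the base axis. Payload 4.4 kg.
Tool frame: the origin (TCP) lies on the centre line of the jaws, within the pads' length; the fingertips stand 8 mm ahead of it and the grasp point (between the pads) lies 11 mm behind it (manip.tcp_to_tips is the distance from the TCP to the fingertips, in m); x points along the fingers, z is the direction in which the jaws open and shut, and the axes are right-handed (so a half turn about x gives the same grasp; the last joint's range is limited). The gripper opens to 85 mm and grips with 20 to 120 N. Pads are 22 mm wide; open, the fingers measure 114 mm over their backs; the gripper's body (76 mm by 85 mm) begins 54 mm behind the grasp point. The pads swing forward as they close: fully open they stand 13 mm farther back than shut.
Start: joints at [1.053, 0.628, 0.038, 1.517, -0.027, 0.996, -0.02], TCP at [0.284, -0.585, 0.239] pointing down, gripper open.
Joint ranges: [-3.06, 3.06], [-0.37, 2.12], [-1.25, 1.32], [0.18, 2.47], [-1.1, 4.24], [0.23, 1.98], [-2.94, 2.94]. Speed limits (rad/s): [2.57, 2.57, 3.14, 3.14, 3.14, 3.14, 3.14].

## Interface

Orientations are given as a unit quaternion [x, y, z, w].
In Python, from plant import manip gives the robot as it stands. Calls block until the motion is done:
- manip.move_to(position, orientation): joint-space move of the TCP to a pose.
- manip.move_linear(position, feed=0.15, rot=None, max_force=None): straight line of the TCP; rot=None keeps the orientation; feed is the mean speed in m/s. With max_force (N) it stops when the force on the tool has changed by that much, and returns True; else False.
- manip.goto_joints(angles): joint-space move.
- manip.ungrasp() and manip.clamp(): open the fingers fully, or close them until they stop; the grip force is fixed at half the most.
- manip.sleep(seconds).
- manip.inverse_kinematics(position, orientation): joint angles nearest the present ones, or None.
- manip.camera(name): name is "side" or "top"; returns a dict with "color" (400x640x3 uint8, red, green, blue), "depth" (400x640 float32, m along the optical axis (not along the pixel's ray), 0 where there is no reading), "vfov" (degrees; the focal length in pixels is half the picture's height over the tangent of half this angle, whatever the lens; pixels are square), "cx", "cy" (the principal point, pixels), "k1" (the pictures are not rectified: a ray, as slopes to the right and down, at radius r is drawn at 1 + k1 r^2 times it, then the intrinsics apply), "camera_from_world" (4x4, takes a point from world to camera coordinates). Camera axes: x right, y up, looking along -z (the intrinsics and any distortion apply to the point x, -y, -z); pixel columns grow to the right and rows downward; lengths in m; the calibration is good to about 2 mm. A picture is of the moment at which its call begins.
A pose or a line that the arm cannot do raises manip.PlanningError and nothing moves.
- manip.job_done(): hands the job in, once; it reports no verdict.
Readings, each from a call of its own:
- manip.current_clock(): time.
- manip.current_joint_positions(): joint angles.
- manip.current_joint_velocities(): joint speeds.
- manip.current_effort(): joint torques, N m.
- manip.current_ee_pos(): TCP position.
- manip.current_ee_rot(): TCP orientation.
- manip.current_ft_force(): force on the tool from outside, world axes, zero at the start.
- manip.current_wrist_torque(): the same for the moment, N m.
- manip.current_gripper_width(): finger opening in m.
Only numpy, scipy, OpenCV 4.12 (cv2) and the standard library are available. Lean on these libraries where they do the work, as an engineer would, in place of code of your own. Each camera call takes 0.05 s, during which the arm holds its last target.

## Working session

There is one attempt and no reset: what is moved stays moved. The work goes in short steps, each a Python script; the robot and the scene stay as the last script left them, time stands still between calls to the robot, and variables do not carry over. Pictures are saved under pics/ and viewed, and the job is handed in when it is done.

```bash
ls; mkdir -p pics
cat > h.py <<'E'
import numpy as np, cv2
from plant import manip
def snap(n,f=None):
    c=manip.camera(n)
    if f: cv2.imwrite('pics/'+f+'.png',c['color'][:,:,::-1]); np.savez('pics/'+f+'.npz',**c)
    return c
def load(f): return dict(np.load('pics/'+f+'.npz'))
def K(c):
    f=200/np.tan(np.radians(float(c['vfov']))/2); return f,float(c['cx']),float(c['cy']),float(c['k1'])
def ray(c,u,v):
    f,cx,cy,k=K(c); d=np.array([(u-cx)/f,(v-cy)/f]); s=d.copy()
    for _ in range(20): s=d/(1+k*(s@s))
    return s
def px(c,u,v,z=None):
    """world point: at plane z or by depth"""
    s=ray(c,u,v); M=np.linalg.inv(c['camera_from_world']); r=np.array([s[0],-s[1],-1.])
    if z is None:
        d=float(c['depth'][int(round(v)),int(round(u))]); return M[:3,:3]@(r*d)+M[:3,3]
    R=M[:3,:3]@r; t=(z-M[2,3])/R[2]; return M[:3,3]+t*R
def proj(c,p):
    f,cx,cy,k=K(c); q=c['camera_from_world']@np.append(p,1); x,y=q[0]/-q[2],-q[1]/-q[2]; m=1+k*(x*x+y*y)
    return np.array([f*x*m+cx,f*y*m+cy])
def crop(f,x0,y0,x1,y1,s,out):
    im=cv2.imread('pics/'+f+'.png')[y0:y1,x0:x1]; cv2.imwrite('pics/'+out+'.png',cv2.resize(im,None,fx=s,fy=s,interpolation=cv2.INTER_CUBIC))
def quat(a):
    """tool down, jaws (tool z) along world angle a from +x"""
    from scipy.spatial.transform import Rotation as R
    x=np.array([0,0,-1.]); z=np.array([np.cos(a),np.sin(a),0]); y=np.cross(z,x)
    return R.from_matrix(np.stack([x,y,z],1)).as_quat()
E
python3 - <<'E'
from h import *
for n in('top','side'):
    c=snap(n,n+'0'); print(n,c['vfov'],c['cx'],c['cy'],c['k1']); M=np.linalg.inv(c['camera_from_world']); print(M.round(3))
print(manip.current_clock(),manip.current_ee_pos(),manip.current_ee_rot(),manip.tcp_to_tips)
E
```

```text
pics
top 43.67462526876371 321.5460735466142 189.8304673475464 0.037803026323368884
[[ 0.007  0.992 -0.124  0.462]
 [-1.     0.01   0.024 -0.043]
 [ 0.025  0.124  0.992  1.281]
 [ 0.     0.     0.     1.   ]]
side 42.13304461312234 311.9383301636 206.01552655670483 -0.037072908556724765
[[-0.691  0.495 -0.526 -0.246]
 [-0.722 -0.495  0.484  0.725]
 [-0.021  0.714  0.7    1.164]
 [ 0.     0.     0.     1.   ]]
0.1 [ 0.28357335 -0.58424655  0.23847861] [ 0.37562374  0.59982178 -0.37496788  0.59876517] 0.008
```

View pics/top0.png

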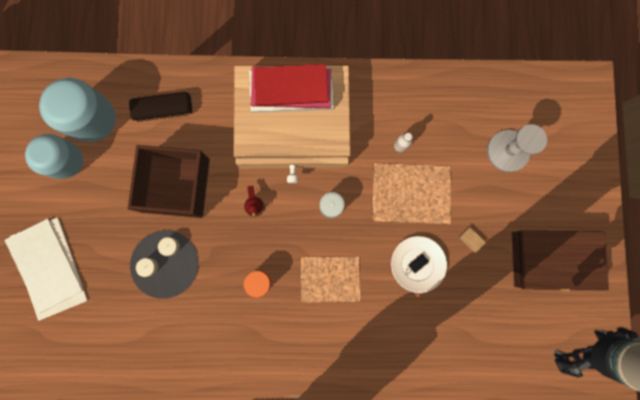

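View pics/side0.png

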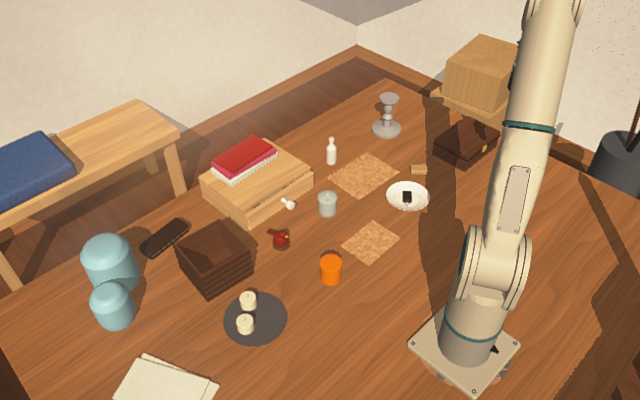

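Run:
```python
from h import *
c=load('top0')
def P(n,u,v,z=None): print(n,px(c,u,v,z).round(3))
print('bigmat'); [P('',*q,.003) for q in((374,164),(451,167),(450,222),(373,220))]
print('small'); [P('',*q,.003) for q in((301,257),(360,258),(359,302),(301,301))]
for n,u,v,z in [('knob',292,175,.052),('jar',332,204,.07),('birdbody',253,207,.04),('tail',251,190,.04),('orange',256,284,.07),('c0',167,246,.034),('c1',145,267,.034),('slate',165,264,.003),('chestfl',235,162,.09),('chestfr',349,162,.09)]: P(n,u,v,z)
print('basket');[P('',*q,.11) for q in((136,147),(208,151),(204,216),(130,210))]
crop('top0',225,130,465,310,3.3,'c_top'); crop('side0',220,150,460,300,3.3,'c_side');crop('top0',120,130,290,300,3.5,'c_top2')
```

```text
bigmat
 [ 0.691 -0.209  0.003]
 [ 0.685 -0.41   0.003]
 [ 0.541 -0.404  0.003]
 [ 0.545 -0.206  0.003]
small
 [ 0.449 -0.022  0.003]
 [ 0.448 -0.172  0.003]
 [ 0.339 -0.169  0.003]
 [ 0.341 -0.024  0.003]
knob [0.652 0.002 0.052]
jar [ 0.579 -0.097  0.07 ]
birdbody [0.572 0.098 0.04 ]
tail [0.615 0.104 0.04 ]
orange [0.386 0.083 0.07 ]
c0 [0.475 0.306 0.034]
c1 [0.424 0.356 0.034]
slate [0.43  0.317 0.003]
chestfl [0.676 0.138 0.09 ]
chestfr [ 0.679 -0.137  0.09 ]
basket
 [0.705 0.367 0.11 ]
 [0.698 0.199 0.11 ]
 [0.544 0.203 0.11 ]
 [0.557 0.373 0.11 ]
```

View pics/c_top.png

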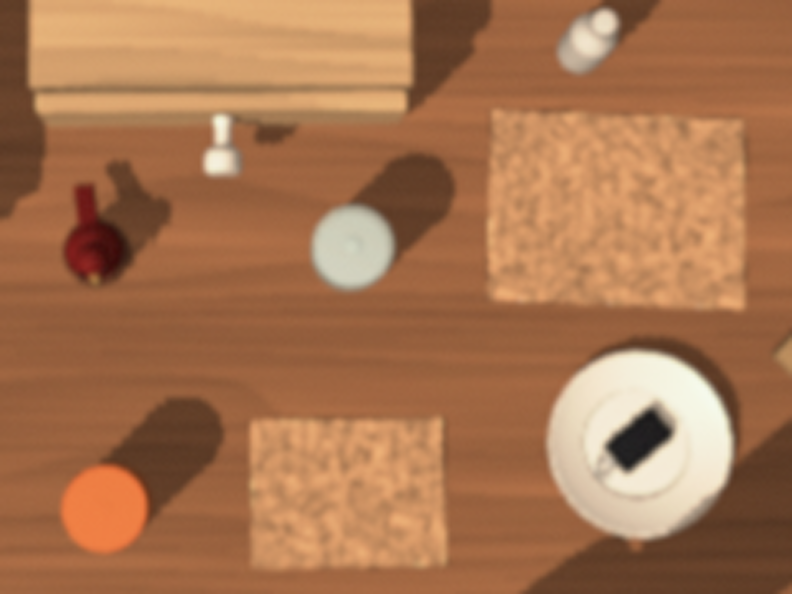

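View pics/c_side.png

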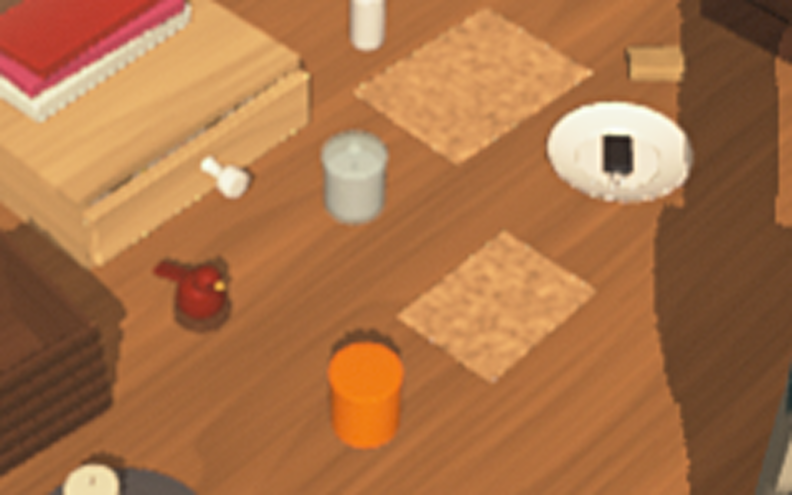

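View pics/c_top2.png

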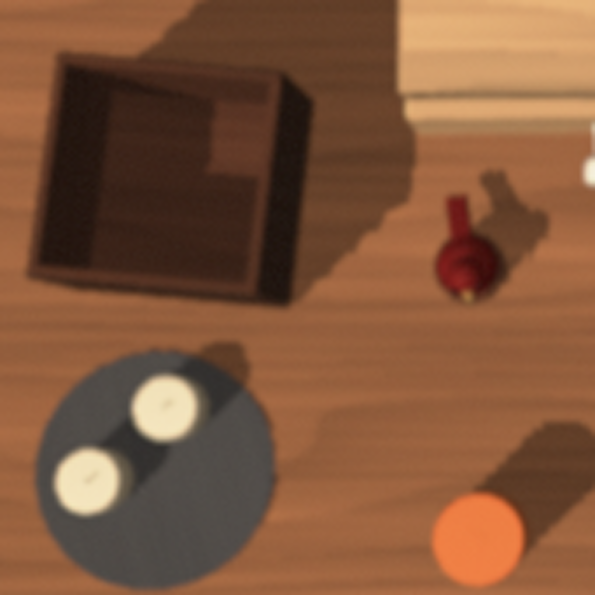

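Run:
```python
from h import *
c=load('top0')
def P(n,u,v,z=None): print(n,px(c,u,v,z).round(3))
q=lambda u,v:(225+u/3.3-.3,130+v/3.3-.3)
r=lambda u,v:(120+u/3.5-.3,130+v/3.5-.3)
P('chest fl',*q(29,86),.09);P('chest fr',*q(412,88),.09);P('panel',*q(37,114),.078);P('panel r',*q(406,112),.078)
P('knob top',*q(222,170),.06);P('knob face',*q(222,177),.052);P('neck',*q(222,120),.058)
P('jar',*q(354,247),.07);P('bird body',*q(95,251),.045); P('bird body l',*q(64,250),.026);P('bird r',*q(126,250),.026);P('beak',*q(95,280),.05);P('tail',*q(84,186),.04)
for t in [(60,55),(283,72),(252,297),(30,278)]: P('b',*r(*t),.11)
P('c0',*r(166,408),.034);P('c1',*r(88,482),.034)
for t in [(332,204),(290,181),(253,206),(251,190),(167,246),(145,267),(290,150)]: P('depth',*t)
d=c['depth']
# height map
H=np.array([[px(c,u,v) if d[v,u]>0 else [0,0,-1] for u in range(640)] for v in range(400)]);np.save('pics/H0.npy',H)
for n,(u0,u1,v0,v1),zl,zh in [('jar',(310,355,185,225),.055,.085),('jarall',(310,355,185,225),.02,.09),('bird',(240,268,180,222),.015,.08),('birdhi',(240,268,180,222),.045,.08),('knob',(284,300,172,188),.03,.08),('c0',(155,180,235,257),.025,.05),('c1',(132,157,257,280),.025,.05)]:
    p=H[v0:v1,u0:u1].reshape(-1,3);p=p[(p[:,2]>zl)&(p[:,2]<zh)];print(n,len(p),p.min(0).round(3),p.max(0).round(3),np.median(p,0).round(3))
```

```text
chest fl [0.691 0.142 0.09 ]
chest fr [ 0.693 -0.139  0.09 ]
panel [0.673 0.137 0.078]
panel r [ 0.677 -0.135  0.078]
knob top [0.635 0.001 0.06 ]
knob face [0.631 0.001 0.052]
neck [0.673 0.002 0.058]
jar [ 0.577 -0.097  0.07 ]
bird body [0.575 0.096 0.045]
bird body l [0.577 0.122 0.026]
bird r [0.578 0.075 0.026]
beak [0.553 0.095 0.05 ]
tail [0.625 0.106 0.04 ]
b [0.709 0.365 0.11 ]
b [0.7   0.216 0.11 ]
b [0.547 0.231 0.11 ]
b [0.559 0.377 0.11 ]
c0 [0.474 0.306 0.034]
c1 [0.423 0.357 0.034]
depth [ 0.578 -0.097  0.079]
depth [0.635 0.006 0.063]
depth [0.573 0.095 0.06 ]
depth [0.615 0.104 0.034]
depth [0.475 0.305 0.037]
depth [0.424 0.354 0.04 ]
depth [0.707 0.006 0.09 ]
jar 495 [ 0.549 -0.127  0.058] [ 0.609 -0.066  0.081] [ 0.579 -0.095  0.068]
jarall 510 [ 0.549 -0.127  0.022] [ 0.609 -0.066  0.081] [ 0.578 -0.095  0.068]
bird 336 [0.549 0.075 0.016] [0.628 0.122 0.069] [0.581 0.1   0.042]
birdhi 135 [0.549 0.083 0.045] [0.594 0.114 0.069] [0.573 0.097 0.057]
knob 100 [ 0.635 -0.011  0.044] [0.659 0.014 0.071] [0.643 0.001 0.062]
c0 282 [0.453 0.282 0.025] [0.495 0.328 0.044] [0.475 0.304 0.037]
c1 274 [0.402 0.335 0.025] [0.443 0.378 0.044] [0.424 0.354 0.037]
```

```bash
cat >> h.py <<'E'
UP=.22
def best(p,a):
    j0=np.array(manip.current_joint_positions()); o=[]
    for k in(a,a+np.pi,a-np.pi):
        q=quat(k); j=manip.inverse_kinematics(list(p),list(q))
        if j is not None: o.append((np.abs(np.array(j)-j0).max(),q))
    if not o: raise Exception('no IK %s %s'%(p,a))
    return min(o,key=lambda t:t[0])[1]
def st(n=''): print(n,'t=%.1f'%manip.current_clock(),'w=%.4f'%manip.current_gripper_width(),np.round(manip.current_ee_pos(),4),'F',np.round(manip.current_ft_force(),1))
def above(x,y,a,z=UP):
    manip.move_to([x,y,z],list(best([x,y,z],a)))
def lin(x,y,z,feed=.15,mf=None):
    return manip.move_linear([x,y,z],feed=feed,max_force=mf)
def pick(x,y,z,a,up=UP,feed=.12):
    above(x,y,a); r=lin(x,y,z+.03,.25); r=lin(x,y,z,feed,15); st('down %s'%r)
    manip.clamp(); st('clamp'); lin(x,y,up,.2); st('lifted')
def place(x,y,z,a,up=UP,feed=.06):
    above(x,y,a); st('carry'); lin(x,y,z+.03,.2); r=lin(x,y,z,feed,6); st('set %s'%r); manip.ungrasp(); lin(x,y,up,.2); st('free')
E
python3 - <<'E'
from h import *
for p,a in [((.577,.0985),np.pi/2+.15),((.6155,-.355),0),((.578,-.097),0),((.64,0),np.pi/2),((.49,0),np.pi/2),((.475,.305),0.8),((.424,.355),.8),((.63,.295),0)]:
  for z in(.02,.22):
    for k in(a,a+np.pi): 
        j=manip.inverse_kinematics([*p,z],list(quat(k))); print(p,z,round(k,2),None if j is None else np.round(j,2))
E
```

```text
(0.577, 0.0985) 0.02 1.72 [ 0.14  0.92 -0.58  1.84  0.81  0.64  0.78]
(0.577, 0.0985) 0.02 4.86 [-0.3   0.85  0.14  1.85 -0.24  0.46 -1.42]
(0.577, 0.0985) 0.22 1.72 [ 0.25  0.66 -0.76  1.71  0.53  0.99  1.02]
(0.577, 0.0985) 0.22 4.86 [-0.23  0.56  0.01  1.73 -0.01  0.86 -1.63]
(0.6155, -0.355) 0.02 0 [ 0.58  0.98 -0.18  1.46  0.22  0.73  0.31]
(0.6155, -0.355) 0.02 3.14 [ 0.21  1.04  0.53  1.47 -0.64  0.81 -2.16]
(0.6155, -0.355) 0.22 0 [ 0.61  0.75 -0.24  1.34  0.19  1.08  0.34]
(0.6155, -0.355) 0.22 3.14 [ 0.19  0.81  0.59  1.35 -0.47  1.12 -2.3 ]
(0.578, -0.097) 0.02 0 [ 0.23  0.85 -0.18  1.84  0.3   0.47 -0.15]
(0.578, -0.097) 0.02 3.14 [-0.17  0.91  0.48  1.85 -0.75  0.57 -2.34]
(0.578, -0.097) 0.22 0 [ 0.31  0.57 -0.3   1.72  0.21  0.88 -0.07]
(0.578, -0.097) 0.22 3.14 [-0.24  0.62  0.58  1.73 -0.41  0.91 -2.63]
(0.64, 0) 0.02 1.57 [ 0.28  0.96 -0.56  1.68  0.72  0.72  0.93]
(0.64, 0) 0.02 4.71 [-0.13  0.9   0.15  1.69 -0.22  0.57 -1.42]
(0.64, 0) 0.22 1.57 [ 0.35  0.72 -0.69  1.56  0.5   1.05  1.1 ]
(0.64, 0) 0.22 4.71 [-0.11  0.64  0.1   1.57 -0.08  0.94 -1.55]
(0.49, 0) 0.
[... 357 characters left out ...]
1.92 -0.95  0.61 -2.09]
(0.475, 0.305) 0.22 0.8 [-0.06  0.68 -0.92  1.77  0.63  1.02 -0.42]
(0.475, 0.305) 0.22 3.94 [-0.66  0.53  0.06  1.78 -0.04  0.83 -2.92]
(0.424, 0.355) 0.02 0.8 [-0.77  0.82  0.04  1.94 -0.08  0.38  0.13]
(0.424, 0.355) 0.02 3.94 [-1.    0.87  0.4   1.94 -0.72  0.47 -2.42]
(0.424, 0.355) 0.22 0.8 [-0.16  0.68 -0.96  1.8   0.65  1.02 -0.57]
(0.424, 0.355) 0.22 3.94 [-1.32  0.7   0.96  1.83 -0.68  0.99 -2.41]
(0.63, 0.295) 0.02 0 [-0.4   0.96 -0.14  1.51  0.18  0.69 -0.62]
(0.63, 0.295) 0.02 3.14 [-0.86  1.1   0.75  1.52 -0.9   0.89 -2.93]
(0.63, 0.295) 0.22 0 [-0.26  0.74 -0.41  1.39  0.31  1.08 -0.72]
(0.63, 0.295) 0.22 3.14 [ 0.02  0.92 -1.06  1.38  0.81  1.3   2.07]
```

Run:
```python
from h import *
q=list(quat(np.pi/2+.15)); x,y=.577,.0985
manip.move_to([x,y,.22],q); st('above')
lin(x,y,.06,.25); r=lin(x,y,.02,.1,12); st('down %s'%r)
manip.clamp(); st('clamp'); lin(x,y,.22,.2); st('up')
snap('side','s1'); crop('s1',180,100,480,300,2.6,'s1c')
```

```text
above t=2.7 w=0.0854 [0.5773 0.0971 0.2198] F [ 0.4  0.3 -0.1]
down False t=4.1 w=0.0856 [0.5771 0.0987 0.0201] F [-0.7 -0.4  1.1]
clamp t=4.6 w=0.0430 [0.5774 0.0988 0.0211] F [-1.2 -0.9  6.1]
up t=5.7 w=0.0427 [0.5762 0.098  0.2188] F [ 0.   0.4 -1.6]
```

View pics/s1c.png

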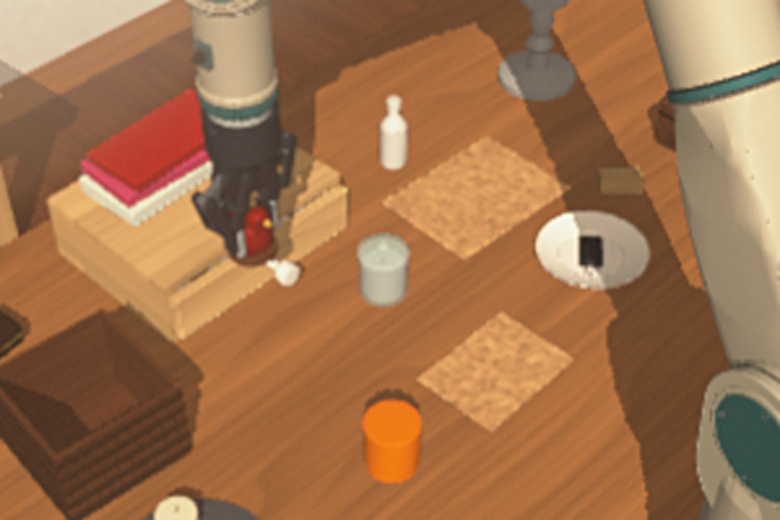

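The bird hangs upright in the gripper (crop 255,230) and the jar hasn't moved. Next I place the bird on the large mat.

Run:
```python
from h import *
q=list(quat(0)); x,y=.615,-.355
manip.move_to([x,y,.2],q); st('above')
lin(x,y,.05,.2); r=lin(x,y,.0235,.04,4); st('down %s'%r)
manip.ungrasp(); st('open'); lin(x,y,.22,.2); st('up')
c=snap('top','t1'); 
lin(.5,-.2,.25,.3);snap('side','s2');snap('top','t2');crop('s2',180,100,480,300,2.6,'s2c');crop('t2',225,110,465,310,3,'t2c')
```

```text
above t=7.4 w=0.0429 [ 0.616  -0.3524  0.2   ] F [-1.  -0.1 -0.3]
down True t=8.9 w=0.0428 [ 0.6144 -0.3547  0.0242] F [-1.4  0.8  4.8]
open t=9.4 w=0.0852 [ 0.6134 -0.3544  0.0231] F [ 0.   0.  -0.2]
up t=10.6 w=0.0856 [ 0.6141 -0.3547  0.2186] F [-0.2 -0.4 -0.5]
```

View pics/s2c.png

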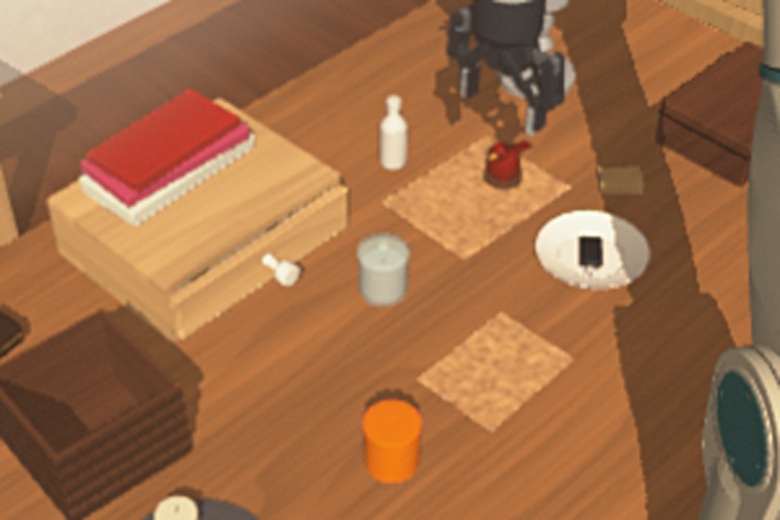

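View pics/t2c.png

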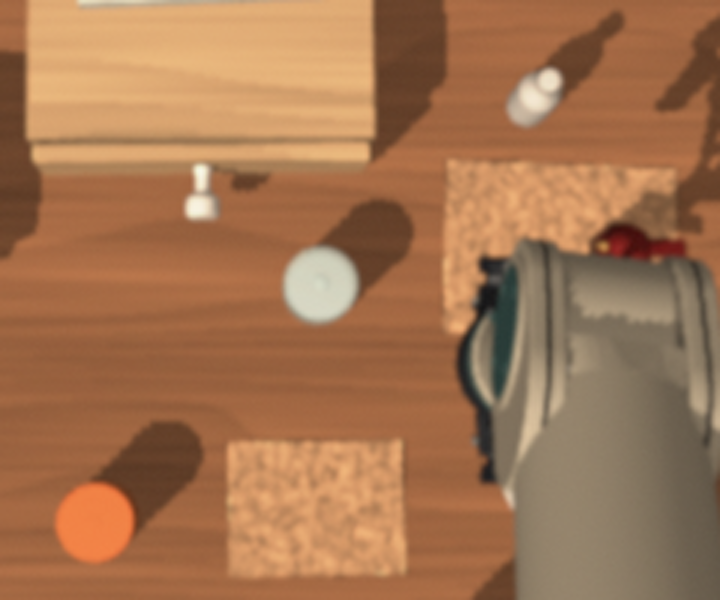

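The bird stands upright on the mat (side crop 505,165). The jar hasn't moved (top 332,205), so I pick it next.

Run:
```python
from h import *
q=list(quat(0)); x,y=.5785,-.0965
manip.move_to([x,y,.2],q); st('above')
lin(x,y,.08,.25); r=lin(x,y,.024,.1,12); st('down %s'%r)
manip.clamp(); st('clamp'); lin(x,y,.15,.15); st('up')
snap('side','s3')
if manip.current_gripper_width()>.05:
    X,Y=.615,-.262
    manip.move_to([X,Y,.15],q); st('above')
    lin(X,Y,.05,.2); r=lin(X,Y,.027,.04,5); st('down %s'%r)
    manip.ungrasp(); st('open'); lin(X,Y,.22,.15); st('up')
    manip.move_to([.5,0,.25],list(quat(np.pi/2)))
    snap('side','s4');snap('top','t4');crop('s4',180,100,480,300,2.6,'s4c');crop('t4',225,110,465,310,3,'t4c')
```

```text
above t=12.2 w=0.0856 [ 0.5787 -0.0969  0.1989] F [-0.4 -0.4 -0.5]
down False t=13.5 w=0.0855 [ 0.579  -0.0965  0.0245] F [ 0.4 -0.4  0.1]
clamp t=13.9 w=0.0589 [ 0.5791 -0.0966  0.0251] F [-0.2  0.6  5.7]
up t=14.8 w=0.0592 [ 0.5776 -0.0965  0.149 ] F [-0.5 -0.8 -3.6]
above t=15.6 w=0.0589 [ 0.6144 -0.2621  0.1488] F [ 0.6 -0.6 -2.3]
down True t=16.8 w=0.0588 [ 0.6147 -0.262   0.0282] F [-0.2  0.3  4.3]
open t=17.2 w=0.0856 [ 0.6135 -0.2617  0.0269] F [-0.3 -0.1 -0.3]
up t=18.6 w=0.0856 [ 0.6143 -0.2619  0.2189] F [-0.3  0.7 -0.1]
```

View pics/s4c.png

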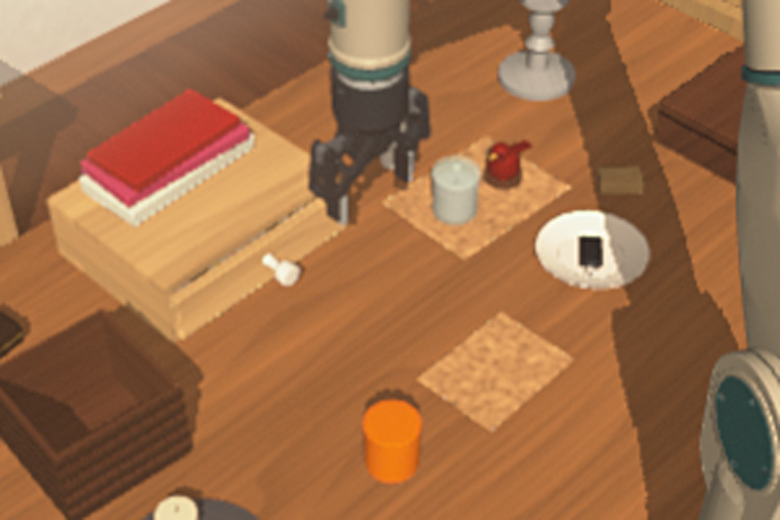

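View pics/t4c.png

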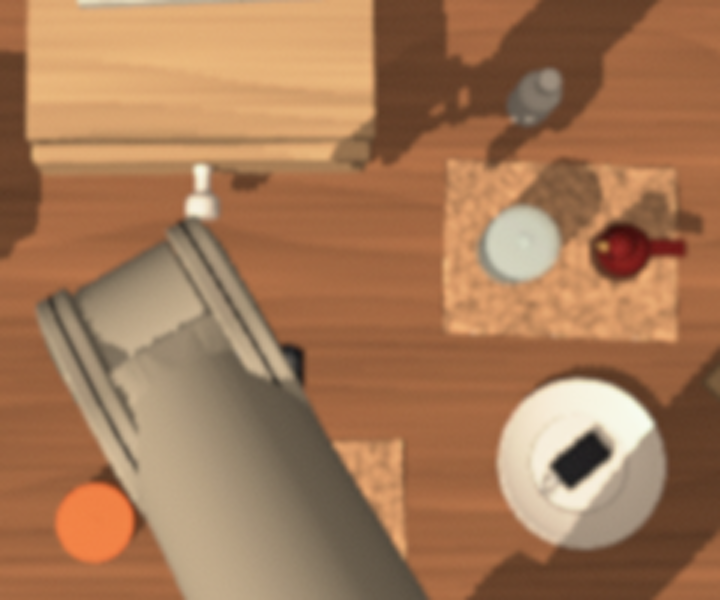

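Jar and bird both stand upright on the mat (top crop 521,243 and 620,250). Next I pull the drawer open.

Run:
```python
from h import *
q=list(quat(np.pi/2)); x,y=.638,.001
manip.move_to([x,y,.15],q); st('above')
r=lin(x,y,.042,.12,10); st('down %s'%r)
manip.clamp(); st('clamp')
p=manip.current_ee_pos()
r=lin(x-.158,y,.042,.07,15); st('pulled %s'%r)
manip.ungrasp(); st('open'); lin(manip.current_ee_pos()[0],y,.25,.2); 
manip.move_to([.45,-.3,.3],q)
snap('side','s5');snap('top','t5');crop('s5',150,130,390,310,3.3,'s5c');crop('t5',215,80,375,230,4,'t5c')
```

```text
above t=20.6 w=0.0853 [0.6373 0.0013 0.1502] F [-0.3  0.2  0.4]
down False t=21.6 w=0.0853 [0.6387 0.0012 0.0429] F [-0.1 -0.7 -0.1]
clamp t=22.2 w=0.0253 [0.6383 0.0008 0.0425] F [-0.1 -0.1  4.4]
pulled False t=24.6 w=0.0257 [ 0.48   -0.0023  0.0424] F [ 0.6 -7.4 11. ]
open t=25.2 w=0.0855 [0.4799 0.0012 0.0419] F [-0.5  0.  -0.5]
```

View pics/s5c.png

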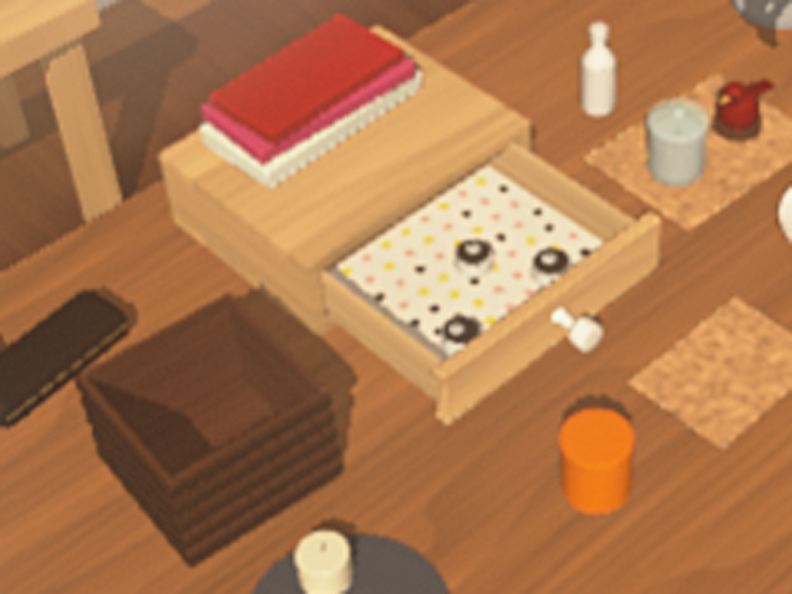

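View pics/t5c.png

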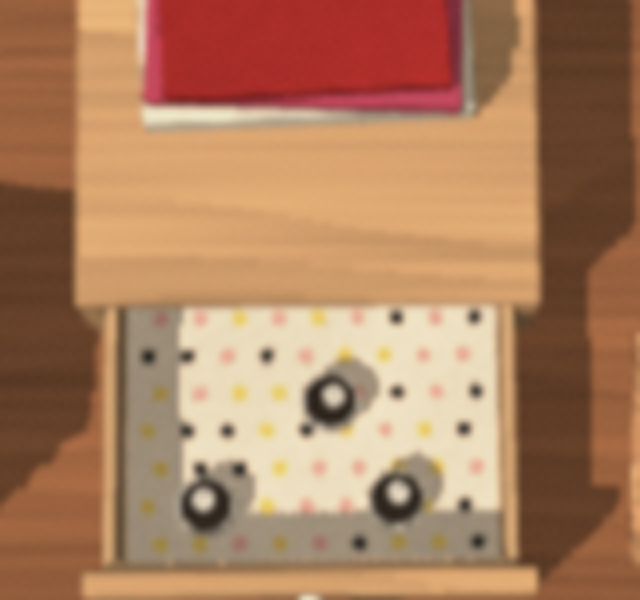

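Run:
```python
from h import *
c=load('t5'); q=lambda u,v:(215+u/4-.37,80+v/4-.37)
for t in [(331,400),(205,503),(397,496)]: print('cup',px(c,*q(*t),.037).round(4))
print('panel outer',px(c,*q(310,594),.078),'panel inner edge',px(c,*q(310,570),.078),'left inner',px(c,*q(121,440),.068),'right',px(c,*q(500,440),.068),'chest edge',px(c,*q(310,305),.09))
s=load('s5'); q=lambda u,v:(150+u/3.3-.35,130+v/3.3-.35)
for t in [(474,252),(550,262),(461,330)]: print('cup s',px(s,*q(*t),.037).round(4))
crop('t5',120,220,220,310,6,'t5d')
print(px(c,167,246,.034),px(c,145,267,.034))
```

```text
cup [ 0.6425 -0.0115  0.037 ]
cup [0.5768 0.0662 0.037 ]
cup [ 0.5822 -0.0535  0.037 ]
panel outer [ 0.51870978 -0.00142501  0.078     ] panel inner edge [ 0.53310838 -0.00121655  0.078     ] left inner [0.61198601 0.1152561  0.068     ] right [ 0.61429141 -0.11602765  0.068     ] chest edge [6.92723150e-01 6.38602323e-04 9.00000000e-02]
cup s [ 0.6426 -0.0126  0.037 ]
cup s [ 0.5824 -0.054   0.037 ]
cup s [0.5766 0.0632 0.037 ]
[0.47490099 0.30595978 0.034     ] [0.42390504 0.3563302  0.034     ]
```

View pics/t5d.png

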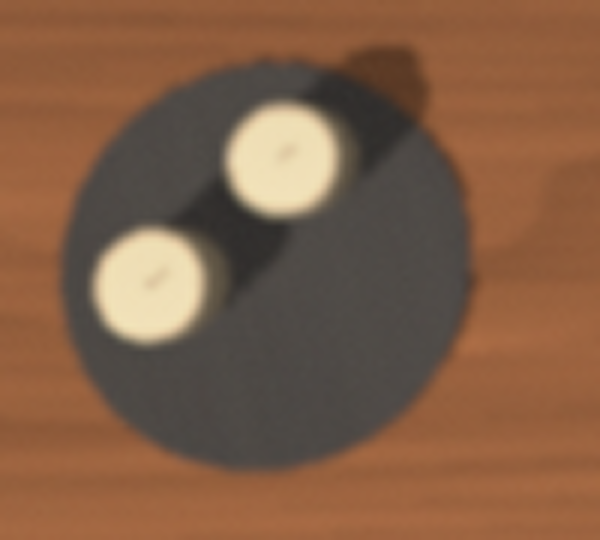

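```bash
cat >> h.py <<'E'
def cup(x,y,gx=None,gy=None,z=.034):
    gx=x if gx is None else gx; gy=y if gy is None else gy
    above(gx,gy,np.pi/2); lin(gx,gy,.09,.25); r=lin(gx,gy,z,.08,8); st('down %s'%r)
    manip.clamp(); st('clamp'); lin(gx,gy,.2,.2); st('up')
    w=manip.current_gripper_width()
    if w<.03: print('EMPTY'); return False
    above(.629,.297,np.pi/2-.06,.2); st('over'); 
    if manip.current_gripper_width()<.03: print('LOST'); return False
    r=lin(.629,.297,.105,.2,10); st('in %s'%r); manip.ungrasp(); manip.sleep(.2); lin(.629,.297,.2,.25); st('out'); return True
E
python3 - <<'E'
from h import *
cup(.5767,.0648,gy=.055)
snap('top','t6');snap('side','s6');crop('t6',120,100,360,280,3.3,'t6c')
E
```

```text
down False t=30.6 w=0.0855 [0.5769 0.0553 0.0341] F [0.3 0.7 0.2]
clamp t=31.1 w=0.0353 [0.5773 0.0551 0.0348] F [-0.7 -0.1  5.9]
up t=32.1 w=0.0353 [0.5759 0.0545 0.1989] F [ 1.4  0.1 -0.7]
over t=33.1 w=0.0354 [0.6294 0.2945 0.1991] F [-0.7 -0.4 -0.2]
in False t=33.7 w=0.0355 [0.6299 0.2965 0.106 ] F [1.  0.9 0.4]
out t=35.0 w=0.0857 [0.6292 0.2971 0.2009] F [-0.4 -0.3 -0.3]
```

View pics/t6c.png

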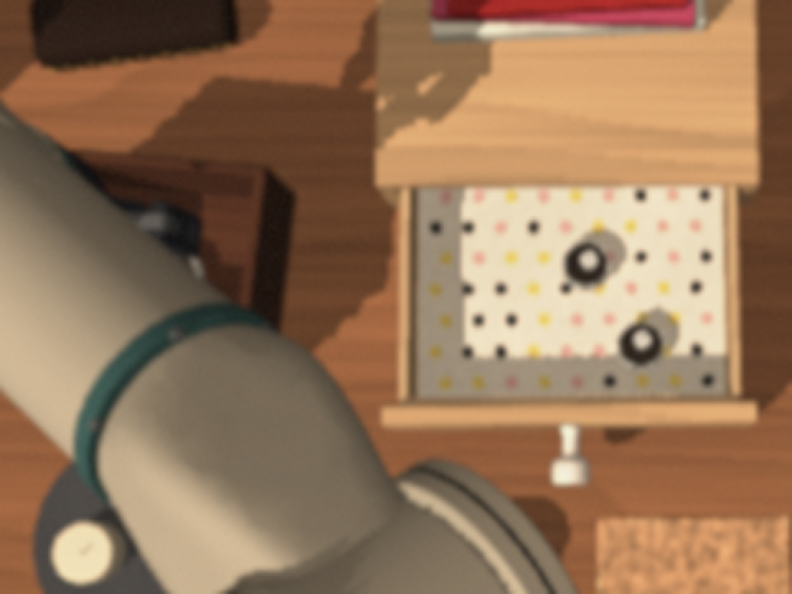

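View pics/s6.png

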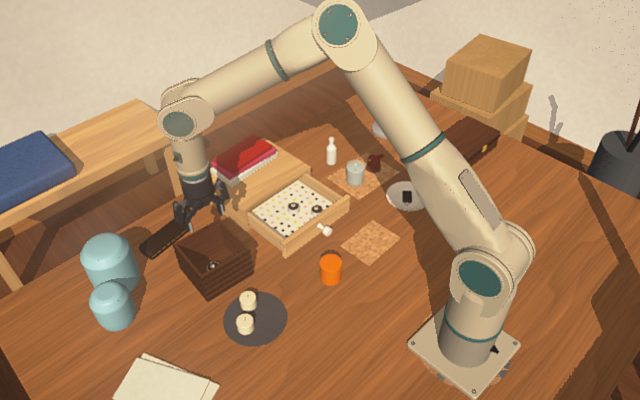

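The first cup is in the basket (side 212,266). The other two are still where they were, so I do them next.

Run:
```python
from h import *
a=cup(.5823,-.0537,gy=-.050)
b=a and cup(.6425,-.012)
manip.move_to([.45,-.3,.3],list(quat(np.pi/2)))
snap('top','t7');snap('side','s7');crop('t7',120,100,360,280,3.3,'t7c');crop('s7',160,120,440,340,2.8,'s7c')
```

```text
down False t=37.9 w=0.0855 [ 0.5826 -0.0498  0.0342] F [-0.5  0.1 -0.2]
clamp t=38.5 w=0.0356 [ 0.5828 -0.0501  0.0347] F [-0.5  0.4  5.7]
up t=39.5 w=0.0353 [ 0.5814 -0.0504  0.1988] F [-0.3 -0.7 -0.5]
over t=40.8 w=0.0353 [0.6299 0.2945 0.1995] F [ 0.4 -0.3  0.4]
in False t=41.4 w=0.0354 [0.6298 0.2968 0.1059] F [0.2 1.4 0.5]
out t=42.7 w=0.0853 [0.6292 0.297  0.2009] F [ 0.5  1.  -0.7]
down False t=45.4 w=0.0855 [ 0.6428 -0.0117  0.0342] F [ 0.4 -0.4  0.7]
clamp t=45.9 w=0.0357 [ 0.6432 -0.0119  0.0348] F [0.4 0.5 5.8]
up t=46.9 w=0.0352 [ 0.6415 -0.0124  0.1986] F [-0.6 -0.6 -0.9]
over t=48.1 w=0.0351 [0.63   0.2944 0.1994] F [-1.1 -0.4 -0.7]
in False t=48.7 w=0.0355 [0.6299 0.2967 0.1058] F [0.3 0.3 0.6]
out t=50.0 w=0.0854 [0.6292 0.2971 0.2009] F [-1.  -0.6 -0.5]
```

View pics/t7c.png

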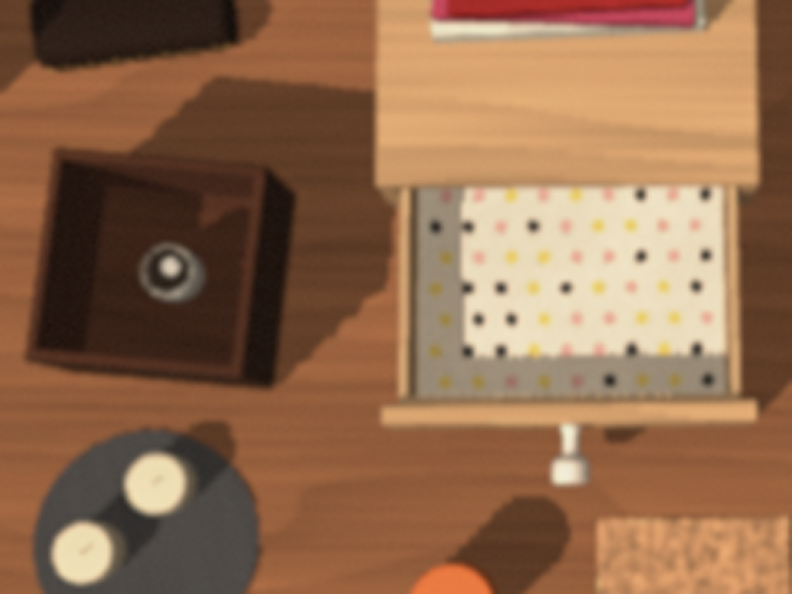

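View pics/s7c.png

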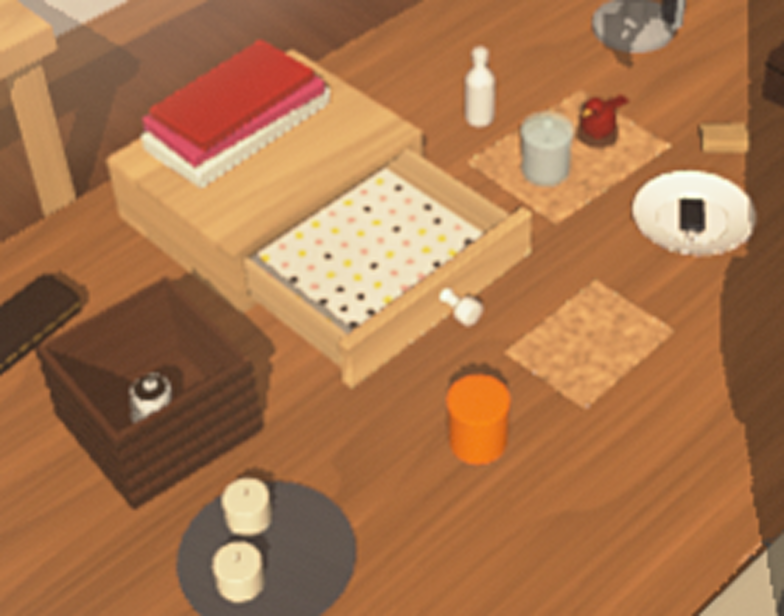

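All three cups are stacked in the basket (top crop 170,270) and the drawer is empty. Two candles stand at (157,483) and (83,552). Next I move the first candle.

```bash
cat >> h.py <<'E'
def candle(x,y,X,Y,a=np.pi/4):
    above(x,y,a,.18); lin(x,y,.06,.25); r=lin(x,y,.017,.08,8); st('down %s'%r)
    manip.clamp(); st('clamp'); lin(x,y,.18,.2); st('up')
    if manip.current_gripper_width()<.035: print('EMPTY'); return False
    above(X,Y,np.pi/2,.18); st('over')
    if manip.current_gripper_width()<.035: print('LOST'); return False
    lin(X,Y,.07,.2); r=lin(X,Y,.0355,.04,4); st('set %s'%r); manip.ungrasp(); lin(X,Y,.18,.2); st('free'); return True
E
python3 - <<'E'
from h import *
candle(.4745,.3055,.61,.05)
manip.move_to([.45,-.3,.3],list(quat(np.pi/2)))
snap('top','t8');snap('side','s8');crop('t8',120,100,360,310,3.2,'t8c');crop('s8',160,120,440,340,2.8,'s8c')
E
```

```text
down False t=55.9 w=0.0856 [0.4743 0.3058 0.0169] F [ 0.4 -0.3  0.4]
clamp t=56.3 w=0.0423 [0.4748 0.3058 0.0177] F [-0.3 -0.6  5.2]
up t=57.3 w=0.0421 [0.4741 0.3046 0.1787] F [-0.1  0.7 -0.4]
over t=58.6 w=0.0425 [0.6093 0.0514 0.1794] F [ 0.3  0.1 -0.8]
set True t=60.1 w=0.0422 [0.6098 0.0499 0.0367] F [0.4 0.1 3.6]
free t=61.5 w=0.0853 [0.6092 0.0496 0.179 ] F [-0.2 -0.3 -0.9]
```

View pics/t8c.png

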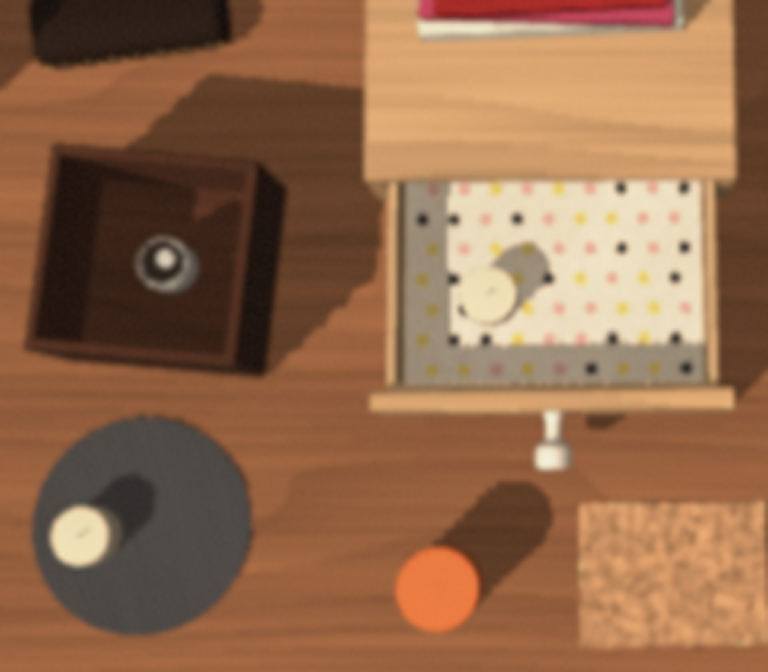

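View pics/s8c.png

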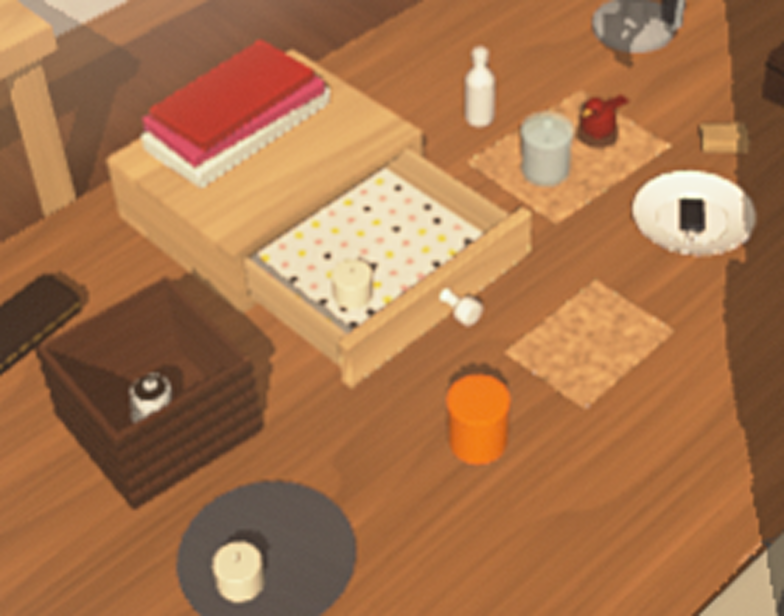

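The first candle stands in the drawer (top crop 488,294). The second hasn't moved (82,536).

Run:
```python
from h import *
candle(.4237,.3555,.61,-.05)
manip.move_to([.45,-.3,.3],list(quat(np.pi/2)))
snap('top','t9');snap('side','s9');crop('t9',120,100,360,310,3.2,'t9c');crop('s9',160,120,440,340,2.8,'s9c')
```

```text
down False t=66.8 w=0.0854 [0.4235 0.3557 0.0169] F [ 0.1  0.5 -0.3]
clamp t=67.2 w=0.0424 [0.4239 0.3558 0.0177] F [-0.4  0.1  5.8]
up t=68.2 w=0.0425 [0.4234 0.3546 0.1787] F [-0.6 -0.5 -0.9]
over t=69.8 w=0.0422 [ 0.6098 -0.048   0.1798] F [-1.   0.6 -1.4]
set True t=71.3 w=0.0424 [ 0.6098 -0.0501  0.0367] F [0.4 0.3 5.1]
free t=72.7 w=0.0852 [ 0.6091 -0.0503  0.179 ] F [-0.7 -0.1  0.1]
```

View pics/t9c.png

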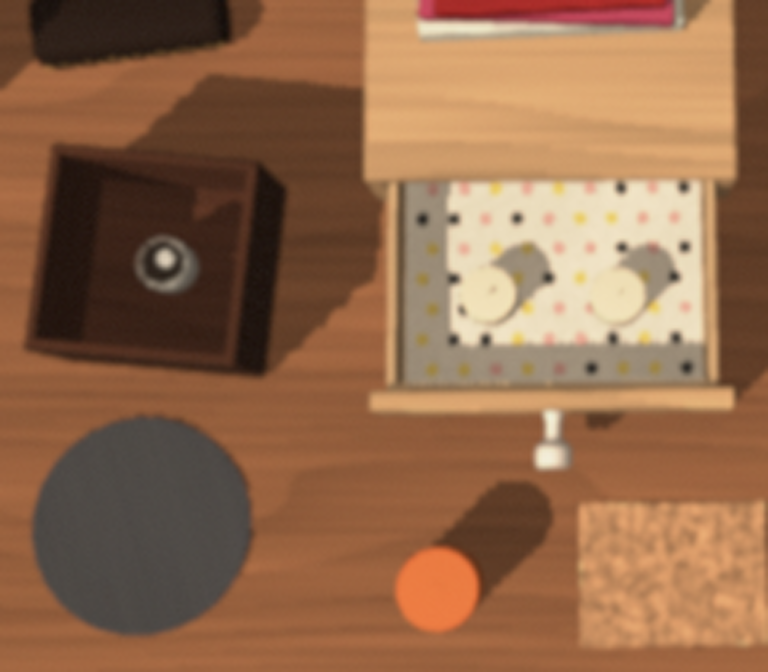

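View pics/s9c.png

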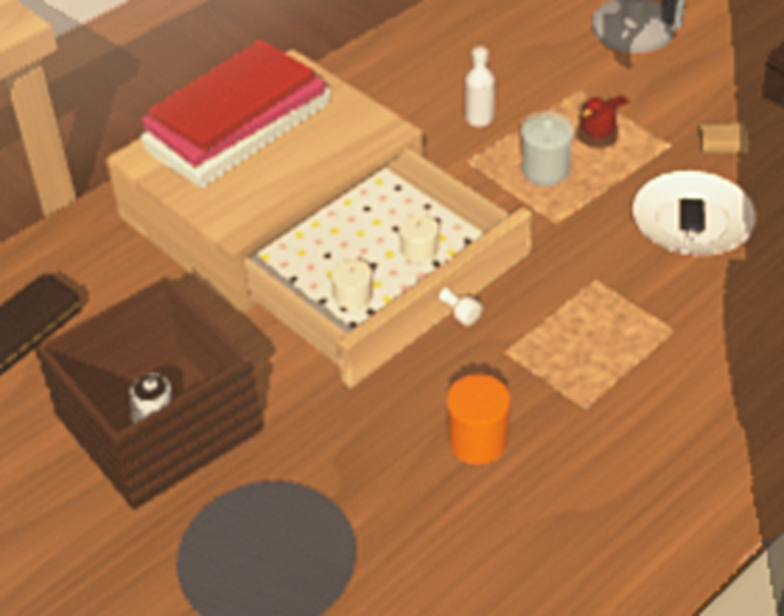

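Both candles stand in the drawer and the slate is empty. Next I grip the knob and push the drawer shut until it stops.

Run:
```python
from h import *
q=list(quat(np.pi/2)); x,y=.480,.001
manip.move_to([x,y,.15],q); st('above')
r=lin(x,y,.042,.12,10); st('down %s'%r)
manip.clamp(); st('clamp')
r=lin(.625,y,.042,.06,15); st('p1 %s'%r)
r=lin(.675,y,.042,.02,15); st('p2 %s'%r)
manip.ungrasp(); st('open'); p=manip.current_ee_pos(); lin(p[0],y,.25,.2)
manip.move_to([.45,-.3,.3],q)
snap('top','t10');snap('side','s10');crop('t10',120,100,460,310,2.3,'t10c');crop('s10',160,120,440,340,2.8,'s10c')
```

```text
above t=75.3 w=0.0853 [ 4.806e-01 -1.000e-04  1.502e-01] F [ 0.1  0.7 -0.1]
down False t=76.3 w=0.0856 [0.4804 0.001  0.0425] F [-0.1 -0.3 -0.3]
clamp t=76.9 w=0.0255 [ 0.4803 -0.0023  0.0428] F [ 0.6 -6.1  8.5]
p1 False t=79.5 w=0.0257 [6.255e-01 6.000e-04 4.290e-02] F [ 0.4 -1.1  5.4]
p2 True t=80.6 w=0.0256 [0.6386 0.0008 0.043 ] F [-1.1 -0.1  4.4]
open t=81.2 w=0.0854 [0.6381 0.0008 0.0421] F [ 0.1  0.1 -0.3]
```

View pics/t10c.png

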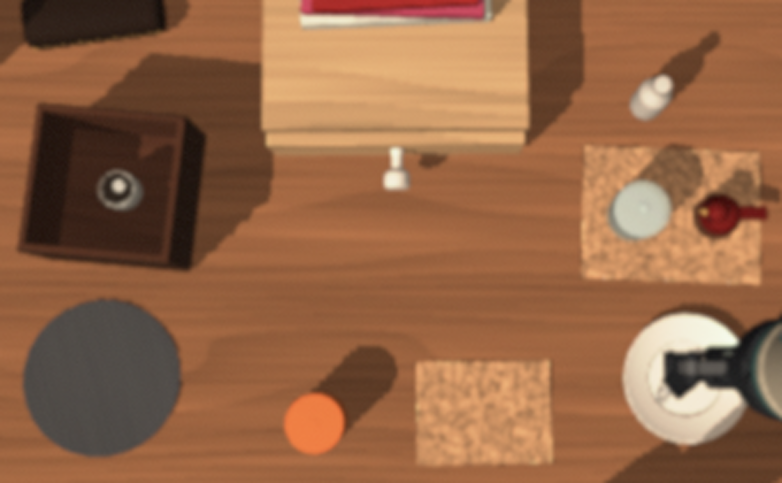

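View pics/s10c.png

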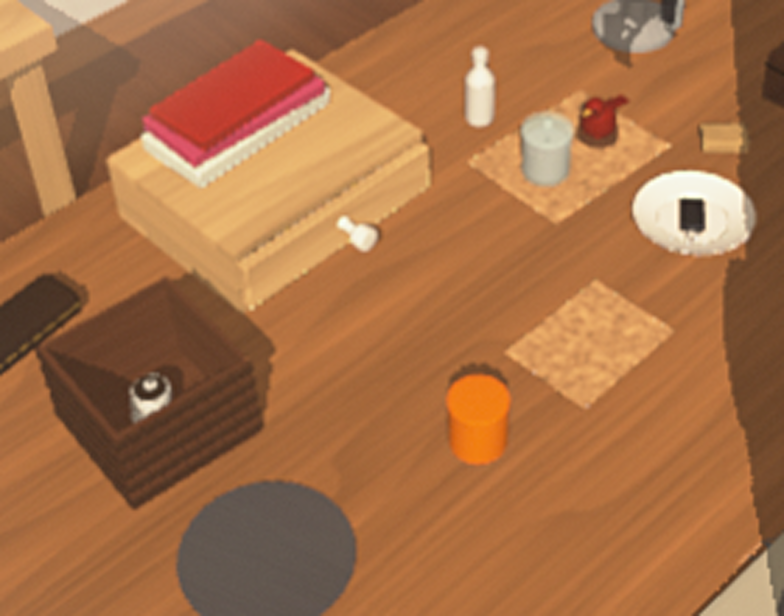

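The drawer looks shut. I'll confirm with a second push using closed fingers, then compare the face position with the start picture.

Run:
```python
from h import *
q=list(quat(np.pi/2)); y=.001
manip.move_to([.57,y,.15],q); manip.clamp()
lin(.57,y,.045,.15,10); st('down')
r=lin(.65,y,.045,.03,5); st('contact %s'%r)
r=lin(.65,y,.045,.02,18); st('push %s'%r)
lin(.57,y,.045,.15); lin(.57,y,.25,.2); manip.ungrasp()
manip.move_to([.45,-.3,.3],q); st('end')
snap('top','t11');snap('side','s11')
a=np.hstack([cv2.resize(cv2.imread('pics/%s.png'%f)[140:200,225:360],None,fx=2.9,fy=2.9,interpolation=cv2.INTER_CUBIC) for f in('t0','t11') if 0] or [cv2.resize(cv2.imread('pics/%s.png'%f)[140:230,225:360],None,fx=2.9,fy=2.9,interpolation=cv2.INTER_CUBIC) for f in('top0','t11')])
cv2.imwrite('pics/cmp.png',a)
# measure shift of the knob between images
for A,B,box in(('top0','t11',(284,170,302,188)),('side0','s11',(276,190,300,214))):
    x0,y0,x1,y1=box; g=[np.float32(cv2.cvtColor(cv2.imread('pics/%s.png'%f)[y0:y1,x0:x1],6)) for f in(A,B)]; print(A,cv2.phaseCorrelate(*g))
c=load('t11'); print(proj(c,[.635,0,.06])-proj(c,[.645,0,.06]))
```

```text
down t=86.8 w=0.0001 [0.5706 0.0013 0.0456] F [ 1.2 -0.1  0. ]
contact True t=88.5 w=-0.0001 [0.6245 0.001  0.0443] F [ 0.6  0.4 -0.3]
push True t=89.0 w=0.0002 [0.6244 0.0007 0.0434] F [-0.1 -0.1 -0.1]
end t=92.8 w=0.0859 [ 0.4509 -0.2985  0.3001] F [ 0.1  0.6 -0.2]
top0 ((0.1250426330477552, -0.4956306580456591), 0.9541588153368161)
side0 ((-0.440814951348953, -0.16643497736537327), 1.1034899312588904)
[-0.05672325  4.01006334]
```

View pics/cmp.png

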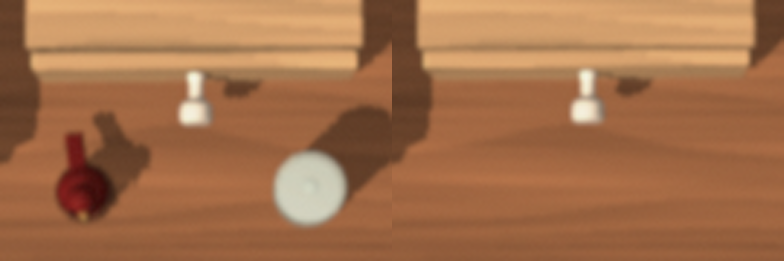

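View pics/s11.png

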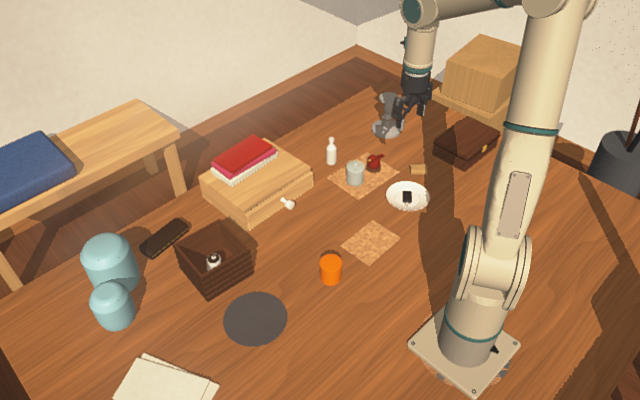

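Run:
```python
from h import *
manip.job_done(); print(manip.current_clock())
```

```text
the job is handed in; nothing more can be done
the job is handed in; nothing more can be done
```

The job is done and handed in at about 93 s of the 210 s allowed.

- **Jar and bird:** with the drawer still shut, I stood the bird and then the clear jar upright on the 150 × 200 mm cork mat. The smaller mat and the orange jar were left alone.
- **Drawer:** I pulled it out about 158 mm and dropped all three spent cups into the basket. I then stood both fresh candles in it (only two were present) and pushed it shut.

**Last checks:**
- **Drawer shut:** a second push with closed fingers tripped its 18 N limit without moving the drawer. The knob is about 1 mm further in than at the start.
- **Items in view:** the last pictures show the jar and bird upright on the mat and the slate empty. The stack of cups is in the basket. The key fob, bottle and matchbox look undisturbed, and the gripper is clear of everything.
- **Candles:** they cannot be seen with the drawer shut. They were standing in it in the last picture before closing.

No check failed, and I saw no grip slip or knocked item.

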